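# Fasten the second draw latch of the kit case

## Task

The grey kit case stands on edge with one of its two draw latches fastened and the other undone, so that end of the lid still gapes a little. Hook the undone latch's wire loop over its keeper, then press the lever down over centre until it lies fully home like the one beside it and the lid is held tight. Hold the loop lightly, press the lever no harder than about 30 N, force nothing, and leave the cups and other things on the table where they are.

Things in the scene. Friction and masses are not known exactly. Their poses are not given: they have to be found in the camera images.
- case: Grey carrying case, 360 mm wide (y), 180 high, stood on its hinged edge; fixed. Origin on the table under the seam's middle; x from the body shell (75 deep) to the lid shell (50 deep), z up. On its flat top: black handle (y -56 to 56 mm, 35 high), fastened latch at y=-115, undone latch at y=+115.
- lever_pivot (a point): Undone latch: the lever's pivot axis (along the case's y), 34 mm on the body side of the seam, 16 mm above the case top. Site axes are the case's.
- lever (a joint): Lever angle, rad: 0 closed (level, pointing to the case's -x), 1.57 upright, up to 2.5 thrown over towards the keeper. Stays where left. The loop pivots on it 16 mm from the lever pivot (closed: towards -x, 10 degrees below level). Closing takes up to about 10 N at lever_plate; below about 0.2 rad it snaps home by itself, onto a hard stop.
- lever_plate: The lever's steel plate, 28 mm wide, 4 thick, curled tip 60 mm from the pivot. Origin: middle of its outer face (the upper one when closed), the place to push, 42 mm from the pivot along the plate, face 7 mm beyond the pivot axis. z: outward normal of that face; x: along the plate back towards the pivot.
- loop (a joint): Angle of the loop on the lever, rad: the loop rises above level (towards the case's +x) by loop minus lever minus 0.031; 1.57 is standing up. Stays where left, but rides up with the lever as that closes unless the bar is drawn in under the lip. Both joints follow when the cross bar is carried by hand.
- loop_wire: The loop: spring steel, 44 mm wide over its two side wires (5 mm), which run back outside the lever to the loop's pivot. Origin: middle of its 5 mm square cross bar (along y), 67.8 mm from that pivot (stretches 4 mm under load); x points from pivot to bar. Can be held across the side wires at the bar. Starts up in the air.
- keeper_place (a point): Where the centre of the cross bar lies once hooked with the lid shut: 22 mm on the lid side of the seam, 11 mm above the case top. Fixed to the case, axes the case's. The lid gapes, so its keeper stands 1 to 9 mm further in +x, and up to 2 mm lower as the lid leans out; how far is not measured: feel or look for it. 5 N pushes the lid in; it stays where left.
- guard_place (a point): Top of the near face of the keeper's guard, if the lid were shut (x=11.4, z=2 mm from keeper_place). The keeper, in mm from its seat: steel hook 26 wide, upright face x=-2.5, lip reaching to x=+4 (underside z=4.7, top 7.7); plate below, top z=-4; low guard 30 wide behind. The bar drops in between lip and guard, then draws in under the lip.
- cup0: Small clear plastic cup, 68 mm across, 36 mm high; a bystander. Origin under its middle.
- cup1: Small clear plastic cup, 68 mm across, 36 mm high; a bystander. Origin under its middle.
- cup2: Small clear plastic cup, 68 mm across, 36 mm high; a bystander. Origin under its middle.
- cup3: Small clear plastic cup, 68 mm across, 36 mm high; a bystander. Origin under its middle.
- beaker: Tall clear cup, 88 mm across, 125 mm high; a bystander. Origin under its middle.
- spoon: Steel spoon, 150 mm; a bystander. Origin under its middle.
- scoop: White plastic spoon, 130 mm; a bystander. Origin under its middle.
- pipette: Clear plastic pipette, 125 mm; a bystander. Origin under its middle.

How it is judged:
By the outcome, as a careful person would: the job done as asked, in the order asked, and still so for the second after the job is handed in, with the robot touching nothing.
It also fails if it takes over 58 s, if anything falls off the work surface, if the arm or the gripper's body presses on something with over 40 N, if the wrist force passes 120 N, or if a joint passes its speed limit or range.

## Robot

A 6-joint arm with a two-finger parallel gripper is mounted at the origin on the work surface. World frame = base frame: x ahead of the robot, y to its left, z up, the work surface at z = 0. Lengths are in m, angles in rad, forces in N, time in s.
With the tool pointing down it reaches from about 0.325 to 0.775 m from the base axis. Payload 5.5 kg.
Tool frame: the origin (TCP) lies on the centre line of the jaws, within the pads' length; the fingertips stand r.finger_overhang ahead of it and the grasp point (between the pads) lies 8 mm behind it (r.finger_overhang is the distance from the TCP to the fingertips, in m); z points along the fingers, y is the line along which they close (so a half turn about z gives the same grasp; the last joint's range is limited). The gripper opens to 85 mm and grips with 20 to 120 N. Pads are 22 mm wide; open, the fingers measure 114 mm over their backs; the gripper's body (76 mm by 85 mm) begins 54 mm behind the grasp point. The pads swing forward as they close: fully open they stand 13 mm farther back than shut.
Start: joints at [1.29, 0.091, 1.231, -0, 1.82, -0.057], TCP at [0.133, 0.585, 0.242] pointing down, gripper open.
Joint ranges: [-2.87, 2.87], [-0.86, 2.18], [0.17, 2.46], [-1.51, 4.65], [0.06, 2.69], [-2.65, 2.65]. Speed limits (rad/s): [2.57, 2.57, 3.01, 3.14, 3.14, 3.14].

## Interface

Orientations are given as [roll, pitch, yaw] about the fixed x, y, z axes, in that order (R = Rz(yaw) Ry(pitch) Rx(roll)).
In Python, from station import r gives the robot as it stands. Calls block until the motion is done:
- r.move_ptp(position, orientation): joint-space move of the TCP to a pose.
- r.line_to(position, feed=0.15, rot=None, threshold=None): straight line of the TCP; rot=None keeps the orientation; feed is the mean speed in m/s. With threshold (N) it stops when the force on the tool has changed by that much, and returns True; else False.
- r.goto_joints(angles): joint-space move.
- r.command_gripper(opening, grasp_force=None): finger opening in m; grasp_force is the grip in N (None keeps the last); returns when the fingers have stopped.
- r.hold(seconds).
- r.solve_ik(position, orientation): joint angles nearest the present ones, or None.
- r.get_state(): the state.
- r.snapshot(name): name is "scene" or "top" or "wrist"; returns (picture, depth): 480x640x3 uint8, red, green, blue; 480x640 float32, m along the optical axis (not along the pixel's ray), 0 where there is no reading.
- r.camera_model(name): a dict with "vfov" (degrees; the focal length in pixels is half the picture's height over the tangent of half this angle, whatever the lens; pixels are square), "cx", "cy" (the principal point, pixels), "cam_to_world" (4x4, takes a point from camera to world coordinates). Camera axes: x right, y up, looking along -z (the intrinsics and any distortion apply to the point x, -y, -z); pixel columns grow to the right and rows downward; lengths in m; the calibration is good to about 2 mm. A picture is of the moment at which its call begins: read the wrist's pose just before it. camera_model takes no time and is no camera call; for the wrist camera it gives the pose at the moment of the call.
A pose or a line that the arm cannot do raises r.IKError and nothing moves.
- r.finish_job(): hands the job in; it is judged then, once.
The state is a dict: "t": time; "joint_pos": joint angles; "joint_velocities": joint speeds; "joint_torque": joint torques, N m; "position": TCP position; "ee_rot": TCP orientation; "wrist_force": force on the tool from outside, world axes, zero at the start; "ft_torque": the same for the moment, N m; "gripper_width": finger opening in m; "gripper_force": force on a finger pad.
Only numpy, scipy, OpenCV 4.12 (cv2) and the standard library are available. Lean on these libraries where they do the work, as an engineer would, in place of code of your own. Each camera call takes 0.05 s, during which the arm holds its last target. There are 200 camera calls.

## Working session

There is one attempt and no reset: what is moved stays moved. The work goes in short steps, each a Python script; the robot and the scene stay as the last script left them, time stands still between calls to the robot, and variables do not carry over. Pictures are saved under pics/ and viewed, at most 10 in all, crops included, and the job is handed in when it is done.

```bash
mkdir -p pics; ls
python3 - <<'E'
from station import r
import cv2,numpy as np
s=r.get_state();print(s['t'],s['position'],s['ee_rot'],r.finger_overhang,s['gripper_width'])
for n in("scene","top"):
    p,d=r.snapshot(n);cv2.imwrite(f"pics/{n}0.png",p[:,:,::-1]);np.savez(f"pics/{n}0.npz",p=p,d=d)
    m=r.camera_model(n);print(n,{k:(np.round(v,4).tolist() if k=='cam_to_world' else v) for k,v in m.items()})
E
```

```text
pics
0.0 [0.1330992  0.58477004 0.24111615] [-3.13957181e+00 -9.25425647e-05  2.91776769e+00] 0.011 0.08539077915209341
scene {'vfov': 50.98083910194936, 'cx': 318.07193853006294, 'cy': 239.58186925116854, 'cam_to_world': [[0.8901, -0.4211, 0.1742, 0.7403], [0.4557, 0.8245, -0.3355, -0.3146], [-0.0023, 0.378, 0.9258, 0.9078], [0.0, 0.0, 0.0, 1.0]]}
top {'vfov': 42.736757506640515, 'cx': 324.298287037693, 'cy': 237.960826308764, 'cam_to_world': [[-0.0112, 0.9941, -0.1074, 0.4709], [-0.9997, -0.0086, 0.0249, -0.0229], [0.0238, 0.1077, 0.9939, 1.3527], [0.0, 0.0, 0.0, 1.0]]}
```

View pics/scene0.png

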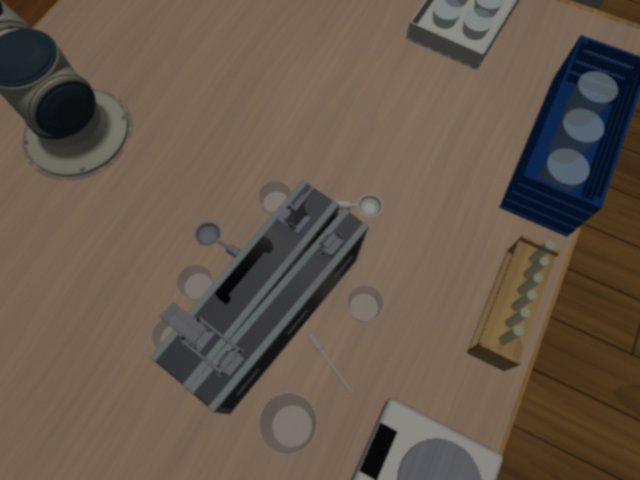

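View pics/top0.png

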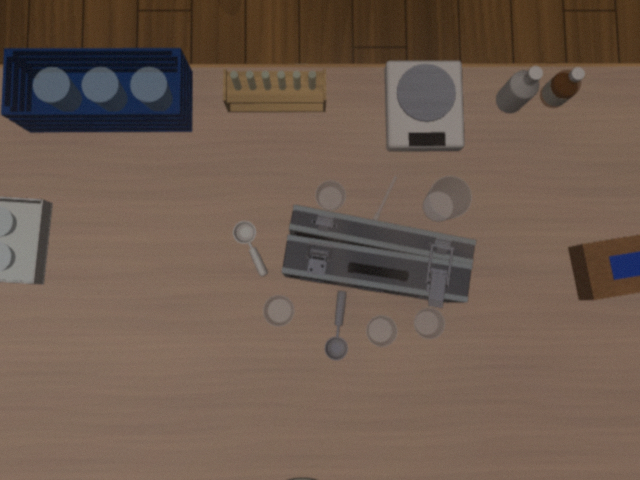

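The top view shows the case with its lid at the upper side. The right latch (437,270) is fastened. The left latch (318,262) is undone, with its keeper at (325,222) and the seam gaping near (290,237). So case +x is roughly world +x. The cups, spoon, scoop and pipette lie around it.

```bash
cat > h.py <<'E'
import numpy as np,cv2
from scipy.spatial.transform import Rotation as R
def cloud(d,m):
    f=240/np.tan(np.radians(m['vfov'])/2)
    v,u=np.mgrid[:480,:640]
    P=np.stack([(u-m['cx'])/f*d,-(v-m['cy'])/f*d,-d],-1)
    T=np.array(m['cam_to_world']);W=P@T[:3,:3].T+T[:3,3];W[d==0]=np.nan
    return W
def proj(X,m):
    f=240/np.tan(np.radians(m['vfov'])/2)
    T=np.linalg.inv(np.array(m['cam_to_world']));c=np.asarray(X)@T[:3,:3].T+T[:3,3]
    return np.stack([m['cx']+f*c[...,0]/-c[...,2],m['cy']-f*c[...,1]/-c[...,2]],-1)
E
python3 - <<'E'
from h import *
from station import r
for n in("scene","top"):
    W=cloud(np.load(f"pics/{n}0.npz")['d'],r.camera_model(n))
    if n=="top": print("table z",np.nanmedian(W[350:450,200:500,2]))
    z=W[...,2]
    ok=(abs(z-.18)<.008)&(W[...,0]>.3)&(W[...,0]<.7)&(abs(W[...,1])<.35)
    k,l,st,_=cv2.connectedComponentsWithStats(cv2.morphologyEx(ok.astype(np.uint8),cv2.MORPH_CLOSE,np.ones((9,9))))
    i=1+np.argmax(st[1:,4]);P=W[ok&(l==i)]
    (c,s,a)=cv2.minAreaRect((P[:,:2]*1000).astype(np.float32))
    print(n,c,s,a,np.median(P[:,2]),len(P)); print(cv2.boxPoints((c,s,a)).round(1).tolist())
    hi=(z>.2)&(z<.4)&(W[...,0]>.3)&(W[...,0]<.7)&(abs(W[...,1])<.35)
    k,l,st,ce=cv2.connectedComponentsWithStats(hi.astype(np.uint8))
    for j in range(1,k):
        if st[j,4]>15:print(st[j],np.median(W[l==j],0).round(3),W[l==j][:,2].max().round(3))
E
```

```text
scene (564.8663940429688, -155.00514221191406) (361.4603271484375, 135.10499572753906) 79.50831604003906 0.17893426720186284 16592
[[465.5, -320.3999938964844], [598.4000244140625, -345.0], [664.2000122070312, 10.399999618530273], [531.4000244140625, 35.0]]
[285 187  29  38 398] [ 0.566 -0.043  0.231] 0.281
[216 236  56  65 925] [ 0.532 -0.152  0.212] 0.217
[160 302  49  42 888] [ 0.495 -0.259  0.203] 0.209
table z 0.002756044210518338
top (566.7742309570312, -158.01744079589844) (361.6319274902344, 135.72975158691406) 79.43452453613281 0.1816209849913928 10234
[[466.8999938964844, -323.29998779296875], [600.2999877929688, -348.20001220703125], [666.5999755859375, 7.300000190734863], [533.2000122070312, 32.20000076293945]]
[306 241  27  20 307] [ 0.564 -0.041  0.255] 0.286
[438 242   8   7  25] [ 0.578 -0.273  0.201] 0.205
[348 262  61  18 577] [ 0.532 -0.151  0.215] 0.223
[428 270  21  38 529] [ 0.499 -0.262  0.205] 0.212
```

```bash
cat >> h.py <<'E'
YAW=np.radians(-10.5);O=np.array([.573,-.158,.180])
Rc=R.from_euler('z',YAW).as_matrix()
def c2w(p): return O+Rc@(np.asarray(p)/1000.)
def w2c(P): return (np.asarray(P)-O)@Rc*1000
def ori(tilt=0,flip=1):
    # tool z pointing down, tilted so that it points towards case -x by tilt (rad); tool y along case y
    z=np.array([-np.sin(tilt),0,-np.cos(tilt)]);y=np.array([0,-1.,0])*flip;x=np.cross(y,z)
    return R.from_matrix(Rc@np.stack([x,y,z],1)).as_euler('xyz')
E
python3 - <<'E'
from h import *
from station import r
print(c2w([-34,115,16]))
for fl in(1,-1):
  for t in(-.5,-.25,0,.3,.6,.9):
    print(fl,t,[None if (q:=r.solve_ik(c2w([-10-h*np.sin(-t),115,h*np.cos(t)]),ori(t,fl))) is None else np.round(q,2) for h in(60,200)])
m=r.camera_model('wrist');s=r.get_state()
T=np.array(m['cam_to_world']);Rt=R.from_euler('xyz',s['ee_rot']).as_matrix()
print(m['vfov'],Rt.T@(T[:3,3]-s['position']),Rt.T@T[:3,:3])
E
```

```text
[ 0.56052642 -0.03872968  0.196     ]
1 -0.5 [array([-0.11, -0.46,  1.81, -0.04,  1.3 ,  1.65]), array([-0.09, -0.59,  1.67, -0.04,  1.56,  1.65])]
1 -0.25 [array([-0.12, -0.21,  1.54, -0.02,  1.56,  1.63]), array([-0.12, -0.23,  1.32, -0.02,  1.8 ,  1.63])]
1 0 [array([-0.13,  0.05,  1.28, -0.  ,  1.81,  1.62]), array([-0.13,  0.13,  0.94, -0.  ,  2.07,  1.62])]
1 0.3 [array([-0.14,  0.37,  0.95,  0.01,  2.13,  1.62]), array([-0.14,  0.64,  0.34,  0.02,  2.46,  1.62])]
1 0.6 [array([-0.15,  0.7 ,  0.59,  0.03,  2.45,  1.63]), None]
1 0.9 [None, None]
-1 -0.5 [array([-0.11, -0.46,  1.81, -0.04,  1.3 , -1.49]), array([-0.09, -0.59,  1.67, -0.04,  1.56, -1.49])]
-1 -0.25 [array([-0.12, -0.21,  1.54, -0.02,  1.56, -1.51]), array([-0.12, -0.23,  1.32, -0.02,  1.8 , -1.51])]
-1 0 [array([-0.13,  0.05,  1.28,  0.  ,  1.81, -1.52]), array([-0.13,  0.13,  0.94,  0.  ,  2.07, -1.52])]
-1 0.3 [array([-0.14,  0.37,  0.95,  0.01,  2.13, -1.52]), array([-0.14,  0.64,  0.34,  0.02,  2.46, -1.52])]
-1 0.6 [array([-0.15,  0.7 ,  0.59,  0.03,  2.45, -1.51]), None]
-1 0.9 [None, None]
70.93954002038778 [ 0.07559515 -0.00123348 -0.13232671] [[-1.91141383e-04  9.54373657e-01  2.98614947e-01]
 [ 9.99999892e-01  5.57805584e-05  4.61818364e-04]
 [ 4.24090373e-04  2.98615003e-01 -9.54373564e-01]]
```

Run:
```python
from h import *
from station import r
r.move_ptp(c2w([-60,115,170]),ori(0,1))
for i,x in enumerate((-60,0)):
    if i: r.line_to(c2w([x,115,170]),feed=.2)
    r.hold(.2)
    m=r.camera_model('wrist');p,d=r.snapshot('wrist')
    np.savez(f'pics/w{i}.npz',p=p,d=d,**{k:np.array(v) for k,v in m.items()})
    cv2.imwrite(f'pics/w{i}.png',p[:,:,::-1])
    print(proj(c2w([22,115,11]),m),proj(c2w([-34,115,100]),m))
print(r.get_state()['t'],r.get_state()['wrist_force'])
```

```text
[321.49846792 128.08474142] [321.1592149  220.75513883]
[321.02450524 199.83410154] [320.63116742 306.36535266]
3.6833 [-0.52907935  0.09218003  0.06926333]
```

View pics/w0.png

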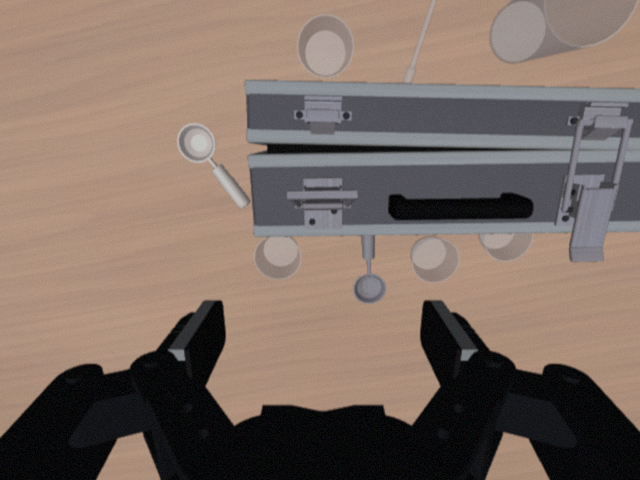

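View pics/w1.png

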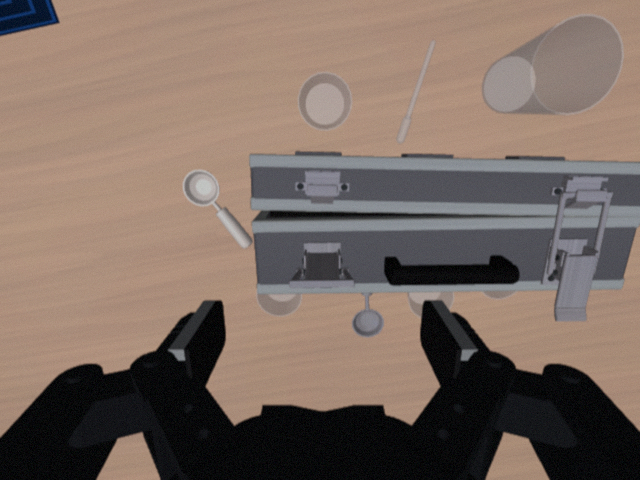

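The bar of the undone loop is at about (322,195) in w0 and (322,283) in w1. Its keeper is at about (323,112) and (323,183). Next I'll read depth along that column and zoom in.

Run:
```python
from h import *
ims=[]
for i,(a,b) in enumerate(((85,235),(145,295))):
    z=np.load(f'pics/w{i}.npz');m={k:z[k] for k in('vfov','cx','cy','cam_to_world')}
    W=w2c(cloud(z['d'],m))
    c=cv2.resize(z['p'][a:b,270:370,::-1],None,fx=4,fy=4,interpolation=cv2.INTER_CUBIC)
    ims.append(c)
    print('view',i)
    for v in range(a+5,b-5,2):
        print(v,*[tuple(int(round(t)) if t==t else None for t in W[v,u]) for u in(298,312,322)])
cv2.imwrite('pics/crop.png',np.hstack(ims))
# fastened latch + edges for check
```

```text
view 0
90 (52, 135, -2) (52, 123, -2) (52, 115, -2)
92 (51, 135, -2) (51, 123, -1) (51, 115, -1)
94 (49, 135, -2) (49, 123, 0) (49, 115, -2)
96 (48, 135, -3) (46, 123, 12) (46, 115, 10)
98 (46, 135, -1) (45, 123, 11) (45, 115, 13)
100 (44, 135, -1) (44, 123, 6) (44, 115, 6)
102 (43, 135, -2) (42, 123, 6) (42, 115, 6)
104 (41, 135, -2) (41, 123, 4) (41, 115, 4)
106 (40, 135, -2) (39, 123, 6) (39, 115, 6)
108 (38, 135, 0) (37, 123, 16) (38, 115, 6)
110 (37, 135, 1) (35, 122, 17) (35, 115, 18)
112 (35, 135, 3) (34, 123, 18) (34, 115, 17)
114 (33, 135, 4) (32, 123, 18) (33, 115, 17)
116 (32, 135, 4) (31, 123, 16) (31, 115, 18)
118 (30, 135, 3) (29, 123, 18) (29, 115, 18)
120 (29, 135, -1) (28, 123, 19) (28, 115, 18)
122 (27, 135, 0) (27, 123, 16) (27, 115, 15)
124 (26, 135, -1) (25, 123, 14) (25, 115, 14)
126 (24, 135, -1) (24, 123, 12) (24, 115, 11)
128 (22, 135, -1) (22, 123, 8) (22, 115, 9)
130 (21, 135, 0) (21, 123, 7) (21, 115, 7)
132 (19, 135, 2) (19, 123, 4) (19, 115, 4)
134 (17, 135, 1) (17, 123, -1) (17, 115, 1)
136 (16, 135, -1) (16, 123, 0) (16, 115, 0)
138 (14, 135, 0) (14, 1
[... 4655 characters left out ...]
6, 114, 32)
262 (-40, 137, 1) (-27, 123, 34) (-27, 114, 34)
264 (-42, 137, 0) (-28, 123, 38) (-28, 114, 38)
266 (-44, 137, 1) (-28, 122, 42) (-28, 114, 43)
268 (-33, 135, 33) (-27, 122, 48) (-28, 114, 45)
270 (-31, 134, 43) (-29, 122, 48) (-29, 114, 49)
272 (-28, 133, 55) (-29, 122, 52) (None, None, None)
274 (-25, 132, 66) (-29, 122, 56) (-29, 114, 56)
276 (-23, 132, 74) (-30, 122, 59) (-29, 114, 60)
278 (-23, 131, 79) (-30, 122, 62) (-30, 114, 62)
280 (-15, 130, 98) (-16, 121, 98) (-15, 114, 98)
282 (-17, 130, 99) (-17, 121, 98) (-16, 114, 99)
284 (-17, 130, 101) (-18, 121, 100) (-18, 114, 99)
286 (-19, 130, 101) (-19, 121, 100) (-19, 114, 100)
288 (-68, 138, 0) (-68, 124, 0) (-67, 114, 3)
```

View pics/crop.png

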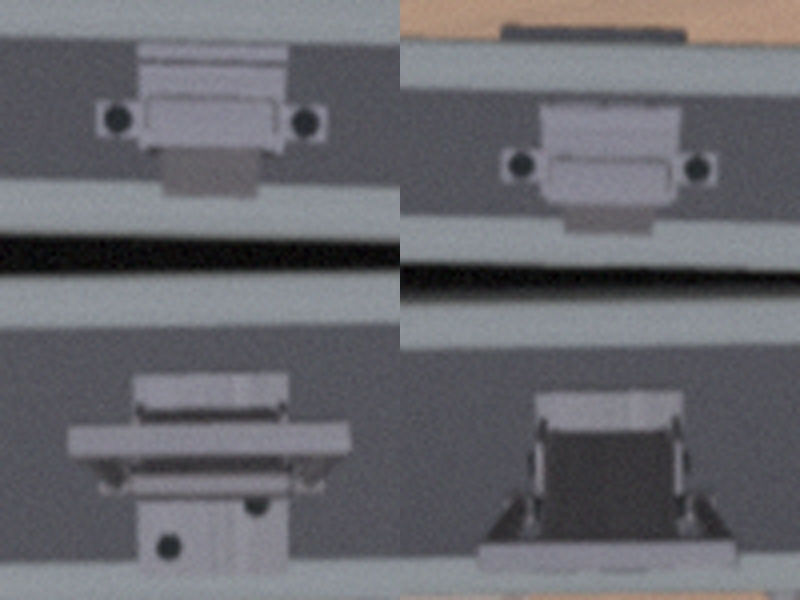

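The depth is clean. In my case frame, the bar is at about (-17.5,114.5,97), with the lever at about 1.45 rad. The lip spans x 27–37 with its top at z=18, and the guard's near face is at x≈44. The lid gape is about 8–9 mm, so the keeper seat is at about (32.7,115,10.4) and the slot centre at x≈40.4. Next I'll measure where the fingertips stand at a width of about 50 mm.

Run:
```python
from h import *
from station import r
r.command_gripper(.052,20);r.hold(.1)
s=r.get_state();m=r.camera_model('wrist');p,d=r.snapshot('wrist')
print(s['t'],s['gripper_width'],r.finger_overhang)
W=cloud(d,m);T=(W-np.array(s['position']))@R.from_euler('xyz',s['ee_rot']).as_matrix()*1000
ok=(d>0)&(d<.25)&(T[...,2]>-30)&(abs(T[...,0])<30)
for sg in(-1,1):
    P=T[ok&(np.sign(T[...,1])==sg)]
    P=P[P[:,2]>-60];i=np.argsort(-P[:,2])[:400]
    print(sg,len(P),'zmax',np.percentile(P[:,2],[90,99,99.8]),'near tip: y',np.percentile(P[i,1],[2,50,98]),'x',np.percentile(P[i,0],[2,50,98]))
cv2.imwrite('pics/w2.png',p[:,:,::-1])
```

```text
4.2167 0.05171560813957032 0.011
-1 2336 zmax [70.02013087 82.44877256 95.92677043] near tip: y [-27.85911405 -15.41953474  -0.32170829] x [-22.22411459 -16.36747573  11.70961686]
1 2344 zmax [70.18845797 81.4789696  95.32889391] near tip: y [ 0.35663552 16.08888979 29.73157127] x [-21.64821956 -16.09009905  11.64571774]
```

Run:
```python
from h import *
from station import r
s=r.get_state();m=r.camera_model('wrist');p,d=r.snapshot('wrist')
W=cloud(d,m);T=(W-np.array(s['position']))@R.from_euler('xyz',s['ee_rot']).as_matrix()*1000
ok=(d>0)&(T[...,2]<40)&(T[...,2]>-45)&(abs(T[...,0])<25)
for sg in(-1,1):
    P=T[ok&(np.sign(T[...,1])==sg)];i=np.argsort(-P[:,2])[:150]
    print(sg,len(P),'zmax',np.percentile(P[:,2],[90,97,99,100]),'tip y',np.percentile(P[i,1],[2,50,98]),'x',np.percentile(P[i,0],[2,50,98]))
```

```text
-1 4111 zmax [-5.2660434   1.10931519  4.19251155  7.27736568] tip y [-31.10432457 -24.75871484 -24.52202217] x [-9.71334503  4.77160077 12.04934396]
1 4107 zmax [-5.38869686  0.84537989  4.00902355  6.76984137] tip y [27.13157876 27.345515   33.18712726] x [-8.902585    4.57074283 12.03221674]
```

```bash
cat >> h.py <<'E'
def st(r,tag=''):
    s=r.get_state();print(tag,round(s['t'],2),'tcp',w2c(s['position']).round(1),'F',(Rc.T@np.array(s['wrist_force'])).round(1),'w',round(s['gripper_width']*1000,1),'gf',np.round(s['gripper_force'],1));return s
E
python3 - <<'E'
from h import *
from station import r
r.command_gripper(.062,20)
r.line_to(c2w([-17.5,115.5,170]),feed=.15)
print(r.line_to(c2w([-17.5,115.5,99]),feed=.1,threshold=5));st(r,'down')
r.command_gripper(.0,20);s=st(r,'grip')
if 40<s['gripper_width']*1000<48:
    piv=np.array([-32.5,16.5])
    for k in np.linspace(0,1,9)[1:]:
        a=np.radians(79.4+(14-79.4)*k);rr=81.9+(75.5-81.9)*k
        b=piv+rr*np.array([np.cos(a),np.sin(a)])
        hit=r.line_to(c2w([b[0],115.5,b[1]+2]),feed=.07,threshold=12);st(r,np.round(b,1))
        if hit:print('HIT');break
    r.hold(.2)
    m=r.camera_model('wrist');p,d=r.snapshot('wrist');st(r)
    np.savez('pics/w3.npz',p=p,d=d,**{k:np.array(v) for k,v in m.items()})
    q=proj(c2w([40,115,15]),m);print(q);u,v=q.astype(int)
    cv2.imwrite('pics/w3.png',cv2.resize(p[max(0,v-110):v+90,max(0,u-130):u+130,::-1],None,fx=3,fy=3,interpolation=cv2.INTER_CUBIC))
    W=w2c(cloud(d,m))
    for vv in range(v-50,v+50,2):print(vv,*[tuple(int(round(t)) if t==t else None for t in W[vv,uu]) for uu in(u-45,u-10,u+10)])
E
```

```text
False
down 5.71 tcp [-17.3 115.5  99.8] F [ 0.4 -0.3  0.4] w 61.8 gf 0.0
grip 6.01 tcp [-17.1 115.6 100.3] F [0.6 0.8 3.1] w 42.0 gf 20.3
[-6.4 93.3] 6.33 tcp [ -6.  115.7  95.5] F [1.8 1.8 4.1] w 42.3 gf 21.2
[ 3.9 88.1] 6.64 tcp [  4.  115.7  89.3] F [-0.4  2.5  1.2] w 42.0 gf 21.8
[13.2 81.5] 6.96 tcp [ 13.3 115.7  82.6] F [-0.9  2.4  0.1] w 42.1 gf 22.5
[21.5 73.8] 7.27 tcp [ 21.5 115.7  75.3] F [-0.9  3.4  0.1] w 42.1 gf 23.0
[28.4 65. ] 7.58 tcp [ 28.5 115.6  66.9] F [-0.5  3.8  1.1] w 42.4 gf 23.3
[34.  55.5] 7.88 tcp [ 34.1 115.6  57.1] F [0.1 4.6 2.2] w 41.8 gf 23.6
[38.2 45.3] 8.19 tcp [ 38.3 115.7  46.5] F [-0.1  4.8  2.5] w 42.3 gf 23.6
[40.8 34.8] 8.5 tcp [ 40.8 115.7  35.7] F [1.  5.5 0.4] w 41.9 gf 23.4
 8.75 tcp [ 40.8 115.6  36.2] F [0.4 5.3 0.2] w 41.9 gf 23.4
[321.16382234 296.07822516]
246 (60, 139, -5) (59, 121, -7) (59, 110, -7)
248 (60, 139, -2) (59, 121, -4) (59, 110, -3)
250 (58, 139, -3) (59, 120, -2) (58, 110, -4)
252 (58, 139, -2) (57, 121, -2) (58, 110, -2)
254 (56, 139, -2) (56, 120, -2) (56, 110, -2)
256 (55, 139, -3) (56, 120, -1) (55, 110, -1)
258 (54
[... 1271 characters left out ...]
) (41, 119, 34) (40, 111, 33)
316 (40, 135, 34) (40, 120, 34) (39, 110, 33)
318 (39, 135, 35) (39, 119, 35) (39, 111, 35)
320 (39, 135, 36) (37, 120, 34) (37, 110, 33)
322 (36, 135, 34) (37, 120, 35) (37, 110, 34)
324 (36, 135, 34) (15, 121, 0) (15, 109, 0)
326 (35, 135, 34) (14, 121, 1) (14, 110, 1)
328 (34, 135, 34) (13, 121, 1) (13, 109, 0)
330 (33, 135, 35) (11, 121, 0) (11, 109, 0)
332 (32, 135, 35) (1, 121, -14) (2, 109, -12)
334 (31, 135, 35) (2, 121, -11) (1, 109, -11)
336 (29, 136, 34) (2, 121, -8) (3, 109, -7)
338 (29, 136, 35) (2, 121, -6) (2, 109, -6)
340 (27, 136, 34) (2, 121, -4) (2, 109, -4)
342 (26, 136, 34) (1, 121, -2) (2, 109, -2)
344 (25, 136, 33) (1, 121, -1) (2, 109, 0)
```

View pics/w3.png

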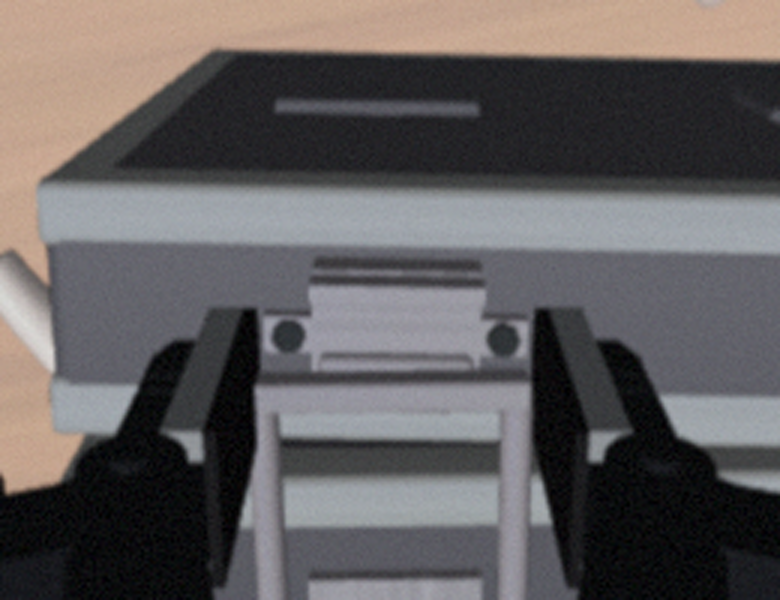

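The bar centre is at (39.0,115,32.2) with the TCP at (40.8,36). The slot runs from 37.3 to 43.8, so the bar needs to move +1.5 mm in x and then go straight down.

```bash
cat >> h.py <<'E'
def look(r,name,ctr,save=True):
    m=r.camera_model('wrist');p,d=r.snapshot('wrist');W=w2c(cloud(d,m))
    u,v=proj(c2w(ctr),m).astype(int)
    if save: cv2.imwrite(f'pics/{name}.png',cv2.resize(p[max(0,v-100):v+100,max(0,u-130):u+130,::-1],None,fx=3,fy=3,interpolation=cv2.INTER_CUBIC))
    return W,u,v
E
python3 - <<'E'
from h import *
from station import r
r.line_to(c2w([42.3,115.5,32]),feed=.05);st(r)
for z in(26,22,19,17,15,14,13.3):
    hit=r.line_to(c2w([42.3,115.5,z]),feed=.03,threshold=5);st(r,(z,hit))
    if hit:break
W,u,v=look(r,'w4',[40,115,12])
for vv in range(v-24,v+26,2):print(vv,*[tuple(int(round(t)) if t==t else None for t in W[vv,uu]) for uu in(u-50,u-37,u,u+37)])
E
```

```text
9.0 tcp [ 42.1 115.7  31.1] F [-0.1  4.9  1.2] w 42.1 gf 23.2
(26, False) 9.35 tcp [ 42.3 115.6  25.1] F [0.6 5.6 0.9] w 42.0 gf 23.2
(22, False) 9.63 tcp [ 42.3 115.6  21.1] F [0.5 6.  0.1] w 42.4 gf 23.2
(19, False) 9.88 tcp [ 42.2 115.6  18.1] F [0.5 5.4 0.2] w 42.4 gf 23.2
(17, False) 10.13 tcp [ 42.2 115.6  16.2] F [-0.2  4.6  0.4] w 42.0 gf 23.2
(15, False) 10.38 tcp [ 42.1 115.6  14.2] F [0.9 5.5 1.2] w 42.5 gf 23.2
(14, False) 10.63 tcp [ 42.1 115.6  13.5] F [-0.6  5.   1.6] w 42.4 gf 23.2
(13.3, False) 10.88 tcp [ 42.2 115.6  13.4] F [-0.7  5.3  3.1] w 42.6 gf 23.3
295 (54, 136, 17) (45, 133, -1) (47, 115, 2) (45, 97, -2)
297 (54, 136, 19) (44, 133, -1) (47, 115, 4) (44, 97, -1)
299 (54, 136, 21) (43, 133, -2) (46, 115, 5) (43, 97, -1)
301 (54, 136, 21) (42, 133, -1) (46, 115, 7) (42, 97, 0)
303 (53, 136, 21) (41, 133, -1) (46, 115, 9) (41, 97, -1)
305 (52, 135, 22) (40, 133, -2) (47, 115, 12) (39, 97, -2)
307 (52, 135, 22) (39, 133, -1) (46, 115, 12) (39, 97, -1)
309 (51, 135, 23) (38, 133, 0) (45, 115, 11) (37, 97, -2)
311 (50, 135, 23) (37, 133, -1) (44, 115, 12) (42, 98,
[... 233 characters left out ...]
, 11)
321 (46, 135, 24) (38, 132, 11) (39, 115, 11) (39, 98, 12)
323 (45, 135, 24) (37, 132, 11) (38, 115, 13) (37, 98, 10)
325 (44, 135, 24) (32, 133, 4) (33, 115, 6) (36, 98, 11)
327 (44, 135, 25) (31, 133, 4) (33, 115, 7) (35, 98, 11)
329 (43, 136, 24) (27, 133, 0) (31, 115, 6) (35, 98, 12)
331 (42, 135, 25) (26, 133, 0) (37, 115, 17) (33, 98, 11)
333 (42, 135, 26) (25, 133, 0) (36, 115, 17) (33, 98, 12)
335 (40, 135, 25) (24, 133, 0) (36, 115, 19) (32, 98, 12)
337 (39, 136, 25) (23, 134, 0) (34, 115, 17) (31, 98, 12)
339 (40, 135, 27) (22, 134, 0) (34, 115, 18) (30, 98, 12)
341 (39, 135, 27) (21, 134, 0) (33, 115, 18) (29, 98, 12)
343 (38, 135, 27) (20, 134, 1) (32, 115, 18) (28, 98, 13)
```

View pics/w4.png

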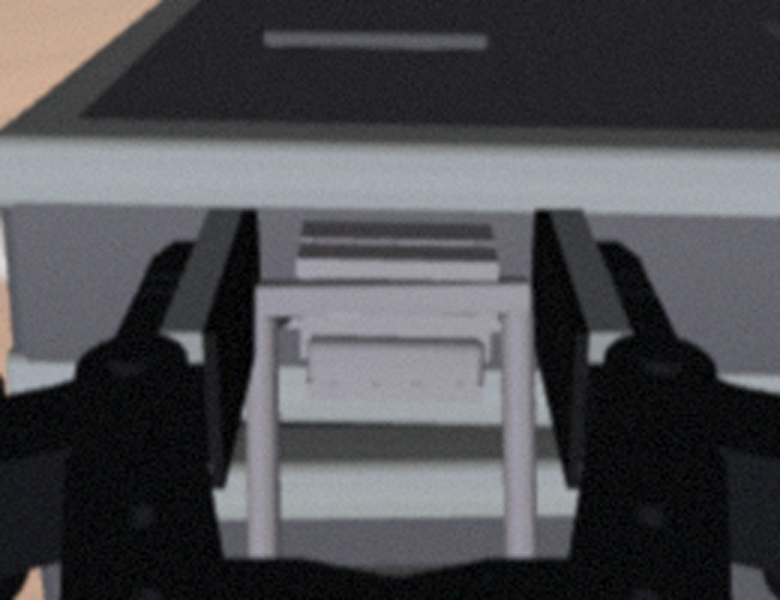

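The bar sits between lip and guard, with its top at z≈11, below the lip. Now I'll draw it in.

Run:
```python
from h import *
from station import r
for x in np.arange(40.5,31.5,-1):
    hit=r.line_to(c2w([x,115.5,14.0]),feed=.03,threshold=4);st(r,(x,hit))
    if hit:break
r.hold(.1);s=st(r)
W,u,v=look(r,'w5',[33,115,12])
for vv in range(v-30,v+26,2):print(vv,*[tuple(int(round(t)) if t==t else None for t in W[vv,uu]) for uu in(u-38,u,u+38)])
```

```text
(np.float64(40.5), False) 11.18 tcp [ 40.9 115.7  13.7] F [1.4 4.7 0.7] w 42.1 gf 23.2
(np.float64(39.5), False) 11.43 tcp [ 40.1 115.6  13.6] F [2.6 5.3 0.9] w 42.1 gf 23.3
(np.float64(38.5), False) 11.68 tcp [ 39.1 115.7  13.7] F [2.4 4.8 0.6] w 42.2 gf 23.3
(np.float64(37.5), False) 11.93 tcp [ 38.1 115.6  13.7] F [2.7 4.8 0.3] w 42.2 gf 23.4
(np.float64(36.5), False) 12.18 tcp [ 37.1 115.6  13.8] F [3.1 4.2 1.3] w 42.2 gf 23.5
(np.float64(35.5), False) 12.43 tcp [ 36.1 115.6  13.8] F [2.9 4.1 1.3] w 41.9 gf 23.5
(np.float64(34.5), False) 12.68 tcp [ 35.4 115.6  13.9] F [4.8 4.8 1.4] w 42.2 gf 23.5
(np.float64(33.5), False) 12.93 tcp [ 35.1 115.6  13.9] F [7.1 5.  0.1] w 42.0 gf 23.5
(np.float64(32.5), False) 13.18 tcp [ 34.5 115.6  14.1] F [ 9.   5.3 -0.4] w 42.0 gf 23.6
 13.28 tcp [ 34.5 115.6  14. ] F [ 8.9  5.9 -0.8] w 41.8 gf 23.6
286 (42, 134, -1) (46, 115, 7) (42, 97, -1)
288 (41, 134, -1) (46, 115, 9) (41, 97, -1)
290 (40, 134, -2) (46, 115, 11) (40, 97, -2)
292 (39, 134, -2) (45, 115, 11) (39, 97, -1)
294 (38, 134, -1) (44, 115, 11) (38, 97, -1)
296 (37, 134, -2) (43, 115
[... 286 characters left out ...]
3) (33, 115, 5) (34, 98, 7)
312 (34, 133, 10) (35, 115, 11) (35, 98, 11)
314 (33, 133, 10) (34, 115, 11) (34, 98, 11)
316 (33, 133, 11) (36, 115, 16) (34, 98, 12)
318 (32, 133, 12) (36, 115, 18) (32, 98, 12)
320 (32, 133, 12) (35, 115, 19) (31, 98, 12)
322 (30, 133, 12) (34, 115, 18) (30, 98, 11)
324 (29, 133, 12) (32, 115, 17) (29, 98, 12)
326 (28, 133, 12) (32, 115, 18) (28, 98, 12)
328 (28, 133, 12) (31, 115, 18) (27, 98, 11)
330 (27, 133, 12) (30, 115, 18) (26, 98, 12)
332 (26, 133, 13) (30, 115, 19) (25, 98, 12)
334 (25, 133, 14) (28, 115, 18) (24, 98, 12)
336 (24, 133, 14) (27, 115, 19) (24, 98, 13)
338 (23, 133, 13) (14, 116, 0) (23, 98, 14)
340 (22, 133, 14) (14, 116, 1) (21, 98, 13)
```

View pics/w5.png

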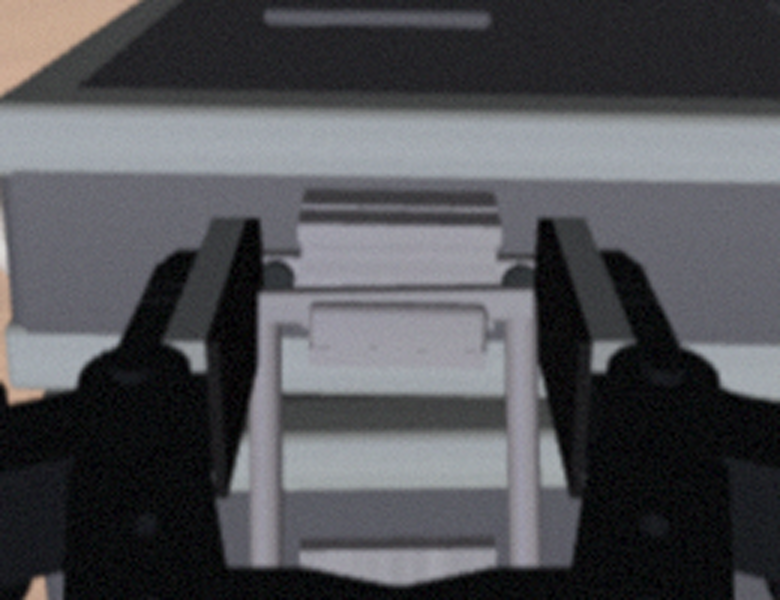

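The bar is now drawn in under the lip against the upright. I'll ease off, release, back up and check that it stayed.

```bash
cat >> h.py <<'E'
PIV=np.array([-32.5,16.5])
def lev(th,s=48,back=0):
    t=.25*max(th,0)
    C=PIV+s*np.array([-np.cos(th),np.sin(th)])+(7+back)*np.array([np.sin(th),np.cos(th)])
    P=C+11*np.array([np.sin(t),np.cos(t)])+11*np.array([np.cos(t),-np.sin(t)])
    return c2w([P[0],115.6,P[1]]),ori(t,1)
E
python3 - <<'E'
from h import *
from station import r
r.line_to(c2w([34.2,115.5,13.5]),feed=.03);st(r)
r.command_gripper(.058,20);st(r,'open')
r.line_to(c2w([36,115.5,60]),feed=.08)
r.line_to(c2w([30,115.5,150]),feed=.2)
r.command_gripper(0,20);r.hold(.2);st(r,'closed')
W,u,v=look(r,'w6',[0,115,30])
for y in(115,137):
    ok=(abs(W[...,1]-y)<3.5)&(W[...,0]>-60)&(W[...,0]<50)&(W[...,2]>7)&(W[...,2]<100)
    P=W[ok][:,[0,2]];print(y,len(P));
    for x in range(-56,50,4):
        q=P[abs(P[:,0]-x)<2]
        if len(q):print(x,np.percentile(q[:,1],[5,50,95]).round(1),end=' | ')
print([r.solve_ik(*lev(t)) is not None for t in(2.2,1.8,1,.5,0)])
E
```

```text
13.58 tcp [ 34.8 115.6  13.9] F [2.2 5.1 3.8] w 41.9 gf 23.7
open 13.88 tcp [ 34.  114.6  12.8] F [ 0.5  0.3 -0.3] w 57.7 gf 0.0
closed 16.0 tcp [ 30.  115.5 150.1] F [-0.2  0.7  0.7] w 0.0 gf 0.0
115 164
20 [ 7.1  9.1 10.1] | 24 [10.9 13.2 15. ] | 28 [16.9 18.  19.3] | 32 [17.  18.  18.8] | 36 [ 7.6 17.1 18.8] | 40 [7.1 7.1 7.1] | 44 [10.6 11.2 12.7] | 48 [10.8 11.2 12.5] | 137 280
-20 [29.2 29.9 30.6] | -16 [27.2 29.1 30.5] | -12 [26.1 27.9 29.2] | -8 [24.  26.5 28. ] | -4 [22.6 24.5 26.2] | 0 [22.2 23.4 24.3] | 4 [20.5 22.1 23. ] | 8 [19.9 20.9 21.4] | 12 [18.3 19.  20.7] | 16 [16.4 17.4 19.6] | 20 [15.3 16.  17.2] | 24 [13.5 15.  16.1] | 28 [11.8 13.4 14. ] | 32 [11.3 12.2 13. ] | 36 [10.6 11.2 12.3] | [True, True, True, True, True]
```

View pics/w6.png

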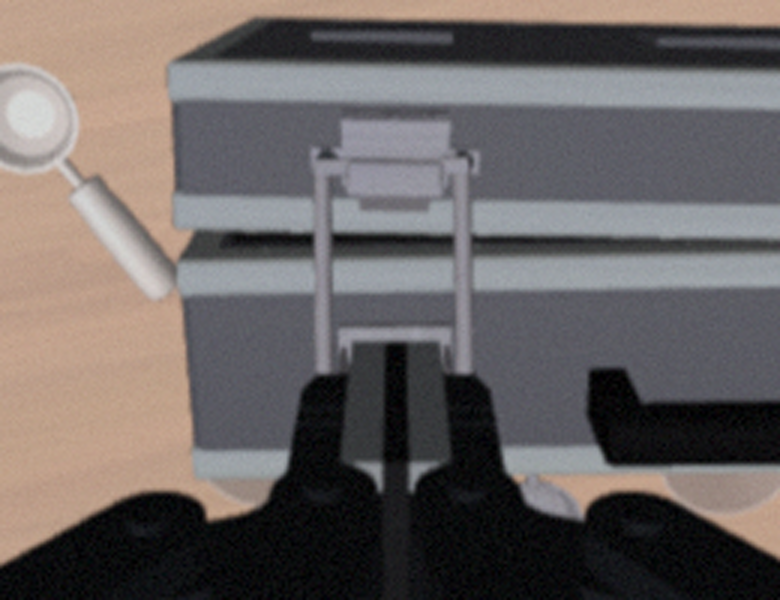

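The bar stayed hooked under the lip. Now I'll press the lever along its arc.

Run:
```python
from h import *
from station import r
p,o=lev(2.15);r.move_ptp(p+Rc@np.array([.02,0,.04]),o);st(r,'pre')
r.line_to(p,feed=.12);st(r,'start')
for th in np.arange(2.0,.09,-.1):
    p,o=lev(th);hit=r.line_to(p,feed=.06,rot=o,threshold=20);s=st(r,(round(th,2),hit))
    if hit:break
```

```text
pre 16.7 tcp [ 35.1 115.6  96.4] F [-0.3 -0.7  1.4] w 0.1 gf 0.0
start 17.23 tcp [ 14.3 115.7  60. ] F [-1.1 -0.4 -0.4] w -0.1 gf 0.0
(np.float64(2.0), False) 17.5 tcp [  8.9 115.6  64.5] F [ 0.5 -0.4  1.1] w -0.0 gf 0.0
(np.float64(1.9), False) 17.75 tcp [  4.6 115.6  65.3] F [ 0.7 -0.  -0.4] w 0.1 gf 0.0
(np.float64(1.8), False) 18.0 tcp [  0.  115.6  67.1] F [-0.2 -0.7  0.5] w 0.2 gf 0.1
(np.float64(1.7), False) 18.25 tcp [ -4.7 115.6  68.8] F [ 1.4 -0.8 -0.1] w -0.1 gf 0.6
(np.float64(1.6), False) 18.5 tcp [ -9.7 115.6  70.4] F [ 1.2  0.2 -0.3] w -0.1 gf 0.5
(np.float64(1.5), False) 18.75 tcp [-14.7 115.6  71.4] F [2.1 1.2 0.5] w -0.1 gf 0.7
(np.float64(1.4), False) 19.0 tcp [-19.7 115.6  71.9] F [ 1.9 -0.1  0.3] w -0.0 gf 0.8
(np.float64(1.3), False) 19.25 tcp [-24.7 115.6  71.9] F [2.2 0.7 0.6] w 0.2 gf 0.8
(np.float64(1.2), False) 19.5 tcp [-29.7 115.6  71.3] F [ 2.   0.7 -0.5] w -0.2 gf 0.8
(np.float64(1.1), False) 19.75 tcp [-34.5 115.6  70.3] F [ 1.2  0.2 -0. ] w -0.2 gf 0.7
(np.float64(1.0), False) 20.0 tcp [-39.1 115.6  68.8] F [ 1.8  0.8 -0.4] w 0.2 gf 1.2
(np.float64(0.9), False) 20.25 tcp [-43.4 115.6  66.8] F [ 4.6 -0.3 -0.2] w -0.0 gf 2.0
(np.float64(0.8), False) 20.5 tcp [-47.7 115.6  64.6] F [ 4.6 -0.3  0.4] w 0.2 gf 2.4
(np.float64(0.7), False) 20.75 tcp [-51.7 115.6  62.1] F [4.7 0.7 1. ] w 0.2 gf 2.5
(np.float64(0.6), False) 21.0 tcp [-55.6 115.6  59.2] F [ 3.3 -0.9  3.3] w -0.2 gf 2.4
(np.float64(0.5), False) 21.25 tcp [-59.2 115.6  55.6] F [ 1.9 -1.   3.2] w 0.2 gf 2.2
(np.float64(0.4), False) 21.5 tcp [-62.3 115.5  51.4] F [ 1.9 -0.4  1.9] w -0.3 gf 1.3
(np.float64(0.3), False) 21.75 tcp [-65.  115.6  47. ] F [ 1.1 -0.4  0.1] w -0.1 gf 0.1
(np.float64(0.2), False) 22.0 tcp [-67.1 115.7  42.8] F [0.6 0.4 0.4] w -0.2 gf 0.0
(np.float64(0.1), False) 22.25 tcp [-68.6 115.6  38.8] F [-0.1 -0.1  0.7] w -0.1 gf 0.0
```

Forces stayed below 6 N and it snapped past centre. I'll confirm with a gentle press on the stop, then look.

Run:
```python
from h import *
from station import r
p,o=lev(0.0,s=50);r.line_to(p+[0,0,.004],feed=.04,rot=o,threshold=12)
hit=r.line_to(p-[0,0,.004],feed=.015,threshold=12);st(r,hit)
r.line_to(p+[0,0,.06],feed=.15)
r.line_to(c2w([-60,115,170]),feed=.2);r.hold(.2)
m=r.camera_model('wrist');pic,d=r.snapshot('wrist');st(r)
cv2.imwrite('pics/w7.png',pic[:,:,::-1]);W=w2c(cloud(d,m))
for y in(115,134,96,-115,-96):
    P=W[(abs(W[...,1]-y)<3)&(W[...,2]>-25)&(W[...,2]<100)&(W[...,0]>-105)&(W[...,0]<60)][:,[0,2]]
    print(y,' '.join(f"{x}:{np.median(q[:,1]):.0f}" for x in range(-100,56,4) if len(q:=P[abs(P[:,0]-x)<2])))
```

```text
True 22.93 tcp [-71.3 115.6  33.8] F [0.4 0.5 5.1] w 0.0 gf 2.5
 24.27 tcp [-60.4 115.  168.3] F [ 0.6 -0.1 -0.2] w 0.2 gf 0.0
115 -92:27 -88:27 -84:25 -80:24 -76:24 -72:23 -68:23 -64:24 -60:23 -56:24 -52:23 -48:24 -44:23 -40:24 -36:24 -32:24 -28:5 -24:4 -20:4 -16:0 -12:0 -8:0 -4:1 0:1 4:1 8:1 12:7 16:14 20:19 24:19 28:18 32:8 36:13 40:1 44:1 48:1 52:1
134 -72:0 -68:1 -64:1 -60:1 -56:1 -52:16 -48:17 -44:16 -40:15 -36:16 -32:16 -28:16 -24:15 -20:15 -16:15 -12:15 -8:15 -4:14 0:15 4:14 8:15 12:15 16:14 20:14 24:15 28:2 32:1 36:1 40:1 44:1 48:1 52:-0
96 -72:0 -68:1 -64:1 -60:1 -56:1 -52:16 -48:17 -44:15 -40:15 -36:16 -32:17 -28:16 -24:15 -20:15 -16:15 -12:15 -8:15 -4:15 0:14 4:15 8:14 12:14 16:15 20:15 24:15 28:3 32:0 36:1 40:1 44:1 48:1 52:1
-115 -88:28 -84:27 -80:25 -76:24 -72:24 -68:23 -64:23 -60:23 -56:23 -52:24 -48:24 -44:24 -40:24 -36:23 -32:24 -28:24 -24:4 -20:4 -16:3 -12:1 -8:1 -4:1 0:1 4:1 8:1 12:2 16:9 20:16 24:20 28:20 32:8 36:8 40:13 44:1 48:1 52:1
-96 -68:1 -64:1 -60:1 -56:1 -52:1 -48:1 -44:4 -40:4 -36:5 -32:13 -28:15 -24:4 -20:4 -16:3 -12:1 -8:12 -4:12 0:11 4:2 8:11 12:2 16:13 20:2 24:10 28:13 32:2 36:1 40:1 44:1 48:1 52:1
```

View pics/w7.png

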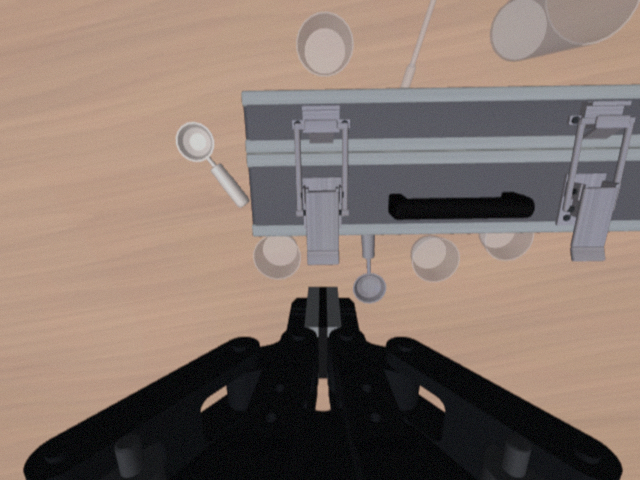

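The lever at (322,225) lies level, with its face at z≈23.5 like the fastened latch beside it. The loop is hooked at (322,124), the seam is closed, and the cups and other things haven't moved. Handing in.

```bash
python3 -c "
from station import r
print(r.finish_job())"
```

```text
the job is handed in; nothing more can be done
None
```

The undone latch is hooked over its keeper and pressed fully home, level with the one beside it, and the lid seam is closed; the measured press stayed well under 30 N, nothing else on the table was moved, and the job was handed in at about 24 s.

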